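Dry a specimen tube over the air peg with the air gate held half open

TASK

Take the white specimen tube off the sloping wire rest, turn it mouth-down and put it over the upright drying peg until its rim sits fully home on the peg's seat, then let go of it. Then, with the gripper, slide the sprung shutter of the air gate beside the peg to half of its travel (pointer at the middle mark; never let it go past about three-quarters open, nor open it before the tube is on the peg) and hold it there against its spring: finish while still holding it, with the tube still seated and the other things on the bench left where they are.

Things in the scene. Friction and masses are not known exactly. Their poses are not given: they have to be found in the camera images.
- rest: fixed sloping wire drain rest on a grey base plate 130 x 70 x 10 mm; origin: centre of its underside; x axis: horizontal direction from the tube's mouth toward its closed end. Two steel wires 6 mm thick, 22 mm apart, carry the tube from below at 30 degrees; a low cross wire stops the mouth end. Nothing stands beside the tube
- tube_mid (a point): centre (on the axis, 50 mm from either end) of the loose white plastic specimen tube: about 60 g, outer diameter 36 mm, length 100 mm, wall 4 mm (bore 28 mm, 94 mm deep), one end closed, the other open. z axis runs along the tube toward the open mouth. At the start it slopes 30 degrees, mouth low, this point 75 mm above the worktop
- tube_mouth (a point): centre of the tube's open mouth, 100 mm from the closed end along its z axis
- tube_base (a point): centre of the outside of the tube's closed end
- station: fixed drying station on an aluminium base plate 120 (x) x 280 (y) x 10 mm; origin: centre of its underside; the upright steel peg stands at y = -95 mm, the air gate (grey housing 90 x 180 mm, top 50 mm above the worktop) at y = -45 to +135 mm
- peg_seat (a point): centre of the round flat seat (52 mm across, 40 mm above the worktop) on which the tube's rim must rest; axes as the station. The peg rises from it by 75 mm: 18 mm in diameter, tapering to 10 mm in the top 6 mm
- shutter_tab (a point): point in the middle of the steel tab that stands up from the shutter plate, 80 mm above the worktop; tab 30 mm (station x) x 10 mm (station y), from 55 to 99 mm above the worktop, free on all sides above the plate (plate top 55 mm, guide rail tops 59 mm); moves with the shutter; axes as the station
- shutter (a joint): travel of the shutter in m: 0 closed, 0.060 fully open, half = 0.030; it opens along the station's +y axis (away from the peg). A spring closes it: 3 N at 0, rising by 1.5 N per 10 mm to 12 N at full travel. On the near guide rail three dark marks show closed, half (long mark) and open; a dark line on the plate is the pointer
- bung: loose brown rubber bung, 38 mm wide, 26 mm high, near the front edge; leave alone; origin: centre of its underside
- filter_box: loose round filter box 73 mm wide, 23 mm high, behind the work; leave alone; origin: centre of its underside

How it is judged (in metres and radians):
On the way, in this order (a step that is already met when the one before it is completed fails the run):
1. the tube is inverted over the peg, rim home on the seat, and released while the gate is still shut (horizontal distance between tube_mouth and peg_seat below 0.01 m and horizontal distance between tube_base and peg_seat below 0.012 m and z of tube_mouth in the frame of peg_seat below 0.005 m and z of tube_base in the frame of peg_seat above 0.095 m and contact force between the fingers and tube below 0.1 N and value of joint shutter below 0.008 m), for 0.2 s.
2. the gripper holds the shutter at half travel (value of joint shutter between 0.024 and 0.036 m and contact force between the fingers and shutter above 3 N), for 0.4 s.
At the end, for the whole second after the job is handed in: The tube stands mouth-down over the peg, rim within 5 mm of the seat and axis within about 10 mm of the peg's, not touched by the robot; the shutter is still, at 24 to 36 mm of its 60 mm travel, and the gripper alone holds it there (contact force over 3 N) (all of step 2 and horizontal distance between tube_mouth and peg_seat below 0.01 m and horizontal distance between tube_base and peg_seat below 0.012 m and z of tube_mouth in the frame of peg_seat below 0.005 m and z of tube_base in the frame of peg_seat above 0.095 m and contact force between each of the fingers, the arm and tube below 0.1 N and velocity of joint shutter between -0.01 and 0.01 m/s and contact force between tube and shutter below 0.1 N); the arm keeps its last pose, push and grip.
It fails at once if the shutter is opened past about three-quarters of its travel (value of joint shutter above 0.049 m).
It fails at once if the shutter is opened while the tube is not seated on the peg (value of joint shutter above 0.01 m and not (horizontal distance between tube_mouth and peg_seat below 0.01 m and horizontal distance between tube_base and peg_seat below 0.012 m and z of tube_mouth in the frame of peg_seat below 0.005 m and z of tube_base in the frame of peg_seat above 0.095 m)).
It fails at once if a bystander is pushed away (distance of any of bung, filter_box from where it was at the start of the episode above 0.03 m).
It also fails if it takes over 48 s, if anything falls off the work surface, if the arm or the gripper's body presses on something with over 40 N, if the wrist force passes 120 N, or if a joint passes its speed limit or range.

ROBOT

A 6-joint arm with a two-finger parallel gripper is mounted at the origin on a cart in front of the work surface, level with it; the furniture and walls round the work are solid. World frame = base frame: x ahead of the robot, y to its left, z up, the work surface at z = 0. Lengths are in m, angles in degrees, forces in N, time in s.
With the tool pointing down it reaches from about 0.375 to 0.9 m from the base axis. Payload 3.1 kg.
Tool frame: the origin (TCP) lies at the very end of the fingers, on their centre line; the grasp point (between the pads) lies 19 mm behind it; z points along the fingers, y is the line along which they close (so a half turn about z gives the same grasp; the last joint's range is limited). The gripper opens to 87 mm and grips with 3 to 60 N. Pads are 19 mm wide; open, the fingers measure 117 mm over their backs; the gripper's body (75 mm by 190 mm) begins 51 mm behind the grasp point.
Start: joints at [-77.321, 30.224, 82.088, -0, 67.689, -10.227], TCP at [0.243, -0.576, 0.187] pointing down, gripper open.
Joint ranges: [-176.69, 176.69], [-43.24, 126.21], [12.49, 139.97], [-82, 262], [0, 151.66], [-163.58, 163.58]. Speed limits (degrees/s): [159.86, 159.86, 180, 180, 180, 180].

INTERFACE

Orientations are given as a 3x3 rotation matrix whose columns are the frame's x, y, z axes.
In Python, from rig import bot gives the robot as it stands.
- The arm moves only by the tool move_arm, never from a script. Its argument "increments" is a list of rows, each an object with "xyz": the shift along the tool's x, y, z in mm, a list of three; "roll": the turn about the tool's z in rad; "grip": the opening in per cent of the stroke, from 0 (shut) to 100 (fully open). A call has 1 to 5 rows; each row shifts and turns the commanded pose from where the row before left it, along the tool's axes as they then stand; what a row does not reach is not made up. A row lasts 1/12 s, in which the tool goes at most 41.7 mm and 7.16 degrees, less where a joint would pass 70% of its speed; a pose out of reach is approached as far as the arm can. A call is refused whole if a number of a shift passes 41.7 or a number of a turn 0.125, either way. A call with a gripper value outside its range is refused whole. The fingers move at their own pace and stop on an object; the grip force is fixed at half the most. Time passes only in rows, so rows that do not move let the fingers close. It gives the time, the measured TCP pose, the force, the opening and the grip force at its end, in the units of the state.
- bot.read_state(): the state, without advancing time (a new reading comes with each control period).
- bot.capture(name): name is "scene" or "top" or "wrist"; returns (picture, depth): 384x512x3 uint8, red, green, blue; 384x512 float32, m along the optical axis (not along the pixel's ray), 0 where there is no reading.
- bot.camera_model(name): a dict with "intrinsics" (3x3 intrinsics, pixels), "rvec" (rotation vector, rad) and "tvec" (3), from world to camera coordinates, as OpenCV has them; the wrist camera has in their place "tool_from_camera" (4x4, takes a point from camera to tool coordinates, whose origin is the TCP and whose axes are the flange's). Camera axes: x right, y down, z forward; pixel columns grow to the right and rows downward; lengths in m; the calibration is good to about 2 mm. The wrist camera is an equidistant fisheye: a pixel r from the principal point sees the ray r / f radians off the axis. A picture is of the moment at which its call begins: read the wrist's pose just before it. camera_model takes no time and is no camera call.
- bot.hand_in(): hands the job in; it is judged then, once.
Trained networks look in the newest picture that a camera, given by its name, has taken for a name from the list of things; names that differ only in an ending like _2 or _b are one class to them, and where a whole thing is asked for, a point or a joint stands for the part that bears it (a point fixed in the world has none). Each returns a list of dicts, best first, with "conf" (0 to 1); they miss things now and then, are a little off and sometimes report something else, mostly with a low value. They report only what shows in the picture. A call takes as long as a camera call.
- bot.spot_in(label, camera): "at" ([x, y, z] in m, in the coordinates of the camera as it stood for that picture, good to about 4 mm: the middle of the surface that is visible of it).
- bot.trace(label, camera): "mask" (384x512 bool, what is visible of it).
The state is a dict: "time_s": time; "joint_positions": joint angles; "qvel": joint speeds; "tau": joint torques, N m; "position": TCP position; "tcp_rot": TCP orientation; "force": force on the tool from outside, world axes, zero at the start; "moment": the same for the moment, N m; "opening": opening from 0.0 (shut) to 1.0 (fully open); "grasp_force": force on a finger pad.
Only numpy, scipy, OpenCV 4.12 (cv2) and the standard library are available. Lean on these libraries where they do the work, as an engineer would, in place of code of your own. Each camera call takes 0.05 s, during which the arm holds its last target. There are 200 camera calls.

## Working session

There is one attempt and no reset: what is moved stays moved. The work goes in short steps, Python scripts to look and compute and a tool call to move; the robot and the scene stay as the last step left them, time stands still between calls to the robot, and variables do not carry over. Pictures are saved under pics/ and viewed, at most 10 in all, crops included, and the job is handed in when it is done.

Besides the shell and the picture viewer there is one more tool, called as name(argument=value, ...) on one line, values as JSON. move_arm: Moves the arm, as the interface text tells. Its arguments: {"type":"object","properties":{"increments":{"type":"array"}},"required":["increments"]}

```bash
ls; mkdir -p pics; cat > h.py <<'E'
import numpy as np, cv2
from scipy.spatial.transform import Rotation as R
from rig import bot
def cam(n):
    m=bot.camera_model(n); K=np.array(m["intrinsics"]); return K,R.from_rotvec(np.ravel(m["rvec"])).as_matrix(),np.ravel(m["tvec"])
def world(n,p):
    K,Rm,t=cam(n); return (np.atleast_2d(p)-t)@Rm
def cloud(n,d,mask):
    K,_,_=cam(n); v,u=np.nonzero(mask&(d>0)); z=d[v,u]
    return world(n,np.c_[(u-K[0,2])/K[0,0]*z,(v-K[1,2])/K[1,1]*z,z])
E
python3 - <<'E'
from h import *
np.set_printoptions(precision=3,suppress=True)
out=[]
for n in("scene","top"):
    p,d=bot.capture(n); out.append(p); np.savez(f"{n}.npz",p=p,d=d)
    for l in("rest","tube_mid","station","shutter_tab","bung","filter_box","peg_seat"):
        try:
            s=bot.spot_in(l,n); print(n,l,[(round(x["conf"],2),world(n,x["at"])[0]) for x in s[:2]])
        except Exception as e: print(n,l,e)
    t=bot.trace("tube_mid",n)
    if t:
        c=cloud(n,d,np.array(t[0]["mask"])); print(n,"tube cloud",len(c),np.percentile(c,[2,50,98],axis=0)); np.save(f"tube_{n}.npy",c)
    t=bot.trace("shutter_tab",n)
    if t:
        c=cloud(n,d,np.array(t[0]["mask"])); print(n,"shut cloud",len(c),np.percentile(c,[2,50,98],axis=0)); np.save(f"sh_{n}.npy",c)
cv2.imwrite("pics/a.png",cv2.resize(np.vstack(out),(450,675)[:2])[...,::-1]) if 0 else [cv2.imwrite(f"pics/{n}.png",o[...,::-1]) for n,o in zip(("scene","top"),out)]
E
```

```text
pics
scene rest [(0.67, array([ 0.566, -0.082,  0.008])), (0.55, array([ 0.565, -0.088,  0.079]))]
scene tube_mid [(0.76, array([ 0.564, -0.085,  0.079])), (0.29, array([ 0.565, -0.085,  0.002]))]
scene station [(0.6, array([0.505, 0.174, 0.033])), (0.25, array([0.499, 0.237, 0.065]))]
scene shutter_tab [(0.6, array([0.504, 0.243, 0.062])), (0.15, array([ 0.561, -0.082,  0.084]))]
scene bung [(0.44, array([0.403, 0.123, 0.015]))]
scene filter_box [(0.53, array([0.693, 0.028, 0.019]))]
scene peg_seat [(0.65, array([0.505, 0.179, 0.032]))]
scene tube cloud 956 [[ 0.512 -0.099  0.044]
 [ 0.561 -0.086  0.082]
 [ 0.603 -0.067  0.109]]
scene shut cloud 218 [[0.484 0.215 0.052]
 [0.501 0.242 0.069]
 [0.519 0.276 0.096]]
top rest [(0.84, array([ 0.545, -0.06 ,  0.014]))]
top tube_mid [(0.78, array([ 0.556, -0.071,  0.088]))]
top station [(0.86, array([0.497, 0.224, 0.049]))]
top shutter_tab [(0.59, array([0.496, 0.242, 0.052])), (0.24, array([ 0.559, -0.068,  0.094]))]
top bung [(0.64, array([0.403, 0.14 , 0.022])), (0.41, array([0.495, 0.227, 0.048]))]
top filter_box [(0.61, array([0.71 , 0.039, 0.026]))]
top peg_seat [(0.82, array([0.496, 0.221, 0.051]))]
top tube cloud 569 [[ 0.511 -0.092  0.062]
 [ 0.557 -0.069  0.09 ]
 [ 0.603 -0.048  0.113]]
top shut cloud 644 [[0.469 0.213 0.051]
 [0.496 0.245 0.055]
 [0.525 0.283 0.1  ]]
```

View pics/scene.png

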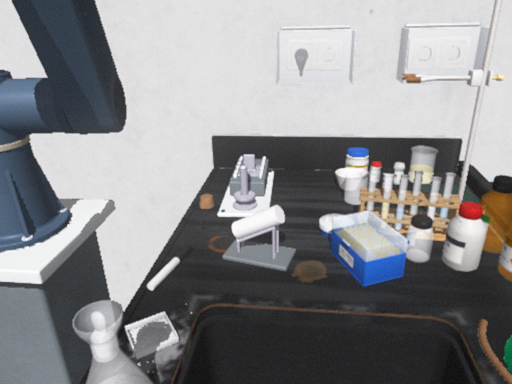

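View pics/top.png

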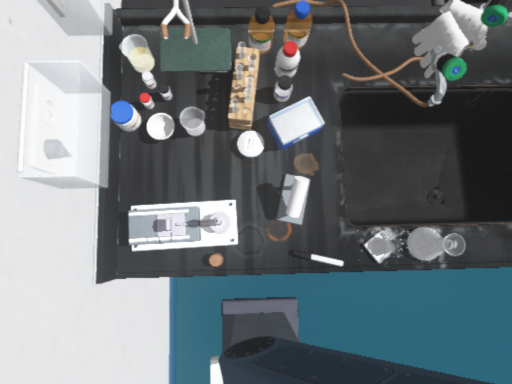

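The scene view shows the tube at (260,222), mouth low on the near-robot side (−x, left), and the closed end at right. The station is beyond it, with the peg at (243,185). In the top view the peg is at (217,222), the tab at (172,225), the tube at (296,198), the bung at (216,260) and the filter box at (250,145). Next I fit the geometry.

```bash
python3 - <<'E'
from h import *
from scipy.optimize import least_squares
np.set_printoptions(precision=4,suppress=True)
cl={n:np.load(f"tube_{n}.npy") for n in("scene","top")}
def fit(c):
    def f(p):
        u=np.array([np.cos(p[3])*np.cos(np.pi/6),np.sin(p[3])*np.cos(np.pi/6),.5])
        d=c-[p[0],p[1],.075]; a=d@u; r=np.linalg.norm(d-np.outer(a,u),axis=1)-.018
        return r
    s=least_squares(lambda p:f(p)[:],[.555,-.075,.0],loss="soft_l1",f_scale=.002) if 0 else least_squares(lambda p:f([p[0],p[1],0,p[2]]),[.556,-.075,0.],loss="soft_l1",f_scale=.002)
    p=s.x; u=np.array([np.cos(p[2])*np.cos(np.pi/6),np.sin(p[2])*np.cos(np.pi/6),.5])
    a=(c-[p[0],p[1],.075])@u
    print(p[:2],np.degrees(p[2]),"rms",np.sqrt(np.mean(s.fun**2)),"axial",np.percentile(a,[1,5,95,99]))
for n in cl: fit(cl[n])
fit(np.vstack(list(cl.values())))
for n in("scene","top"):
    f=np.load(f"{n}.npz"); c=cloud(n,f["d"],np.ones(f["d"].shape,bool))
    b=c[(abs(c[:,0]-.5)<.12)&(c[:,1]>.04)&(c[:,1]<.42)]
    pg=b[(b[:,2]>.06)&(b[:,2]<.117)&(b[:,1]<.18)]; print(n,"peg",len(pg),np.percentile(pg,[2,50,98],axis=0) if len(pg) else 0)
    tb=b[(b[:,2]>.075)&(b[:,2]<.105)&(b[:,1]>.19)]; print(n,"tab",len(tb),np.percentile(tb,[2,50,98],axis=0) if len(tb) else 0)
    for lo,hi,w in((.006,.014,"plate"),(.036,.044,"seat"),(.046,.053,"housing")):
        q=b[(b[:,2]>lo)&(b[:,2]<hi)]; 
        if len(q)>5:
            r=cv2.minAreaRect((q[:,:2]*1000).astype(np.float32)); print(n,w,len(q),r)
E
```

```text
[ 0.5613 -0.0738] -13.530359775284614 rms 0.018580199271735917 axial [-0.0539 -0.0476  0.0449  0.0455]
[ 0.5591 -0.0712] -13.08807874951749 rms 0.003456499361371321 axial [-0.0489 -0.0442  0.0489  0.0495]
[ 0.5598 -0.0728] -13.485745880861346 rms 0.014850574275930343 axial [-0.0509 -0.0457  0.0467  0.0483]
scene peg 165 [[0.491  0.1159 0.0613]
 [0.5003 0.1204 0.088 ]
 [0.5082 0.1265 0.1122]]
scene tab 984 [[0.3849 0.2413 0.0757]
 [0.4998 0.3994 0.0917]
 [0.6152 0.4186 0.1036]]
scene plate 986 ((501.14508056640625, 241.0223388671875), (238.58517456054688, 323.3275451660156), 0.21593716740608215)
scene seat 394 ((502.37432861328125, 251.851318359375), (237.2096710205078, 302.788818359375), 0.6032926440238953)
scene housing 555 ((499.9068298339844, 259.7662353515625), (238.8478546142578, 289.1888122558594), 0.04781562089920044)
top peg 60 [[0.4921 0.1208 0.0606]
 [0.4991 0.1288 0.1109]
 [0.5087 0.1785 0.116 ]]
top tab 1133 [[0.3845 0.2454 0.0764]
 [0.4877 0.4042 0.0991]
 [0.5846 0.4191 0.1047]]
top plate 1915 ((499.4441833496094, 243.122802734375), (317.8996276855469, 237.84674072265625), 89.83797454833984)
top seat 374 ((499.1375427246094, 254.11883544921875), (295.8377990722656, 235.73809814453125), 89.95655059814453)
top housing 1484 ((499.43695068359375, 262.8173828125), (278.0579833984375, 235.9313201904297), 89.87996673583984)
```

```bash
cat >> h.py <<'E'
def plan(target,yaw):
    "mm in tool axes and roll (rad) from now to target with tool y along yaw (deg, mod 180)"
    s=bot.read_state(); T=np.array(s["tcp_rot"]); d=T.T@(np.array(target)-s["position"])*1000
    y0=np.degrees(np.arctan2(T[1,1],T[0,1])); dy=(yaw-y0+90)%180-90
    print("pos",np.round(s["position"],4),"yaw_y",round(y0,2),"tool mm",np.round(d,1),"roll",round(-np.radians(dy),3),"alt",round(-np.radians(dy-180*np.sign(dy)),3),"j",np.round(s["joint_positions"],1),"F",np.round(s["force"],1),"open",s["opening"],s["grasp_force"],"t",s["time_s"])
E
python3 - <<'E'
from h import *
np.set_printoptions(precision=4,suppress=True)
print(np.array(bot.read_state()["tcp_rot"]))
plan([.5785,-.0764,.17],76.7)
for n in("scene","top"):
    f=np.load(f"{n}.npz"); c=cloud(n,f["d"],np.ones(f["d"].shape,bool))
    b=c[(abs(c[:,0]-.5)<.1)&(c[:,1]>.08)&(c[:,1]<.385)]
    tb=b[(b[:,2]>.07)&(b[:,2]<.102)&(b[:,1]>.19)&(b[:,1]<.3)]; print(n,"tab",len(tb),np.percentile(tb,[2,50,98],axis=0))
    pk=b[(b[:,2]>.095)&(b[:,2]<.118)&(b[:,1]<.17)]; print("pegtop",len(pk),pk.mean(0))
    for lo,hi,w in((.006,.014,"plate"),(.006,.07,"all"),(.046,.053,"housing")):
        q=b[(b[:,2]>lo)&(b[:,2]<hi)]; print(n,w,len(q),cv2.minAreaRect((q[:,:2]*1000).astype(np.float32)))
E
```

```text
[[ 0.9212  0.3892  0.    ]
 [ 0.3892 -0.9212 -0.    ]
 [ 0.      0.     -1.    ]]
pos [ 0.2433 -0.5757  0.1866] yaw_y -67.1 tool mm [ 503.1 -329.5   16.6] roll 0.632 alt -2.51 j [-77.3  30.2  82.1   0.   67.7 -10.2] F [ 0.  -0.4 -0. ] open 0.996876731339117 0.0 t 1.0
scene tab 108 [[0.4822 0.2394 0.0711]
 [0.4956 0.2426 0.0847]
 [0.5087 0.2461 0.0963]]
pegtop 62 [0.5003 0.1213 0.1042]
scene plate 855 ((476.7409973144531, 219.54444885253906), (157.28445434570312, 277.6831970214844), 1.835318684577942)
scene all 2189 ((476.7409973144531, 219.54444885253906), (157.28445434570312, 277.6831970214844), 1.835318684577942)
scene housing 378 ((494.52606201171875, 234.5048370361328), (89.65222930908203, 238.5760955810547), 2.2335712909698486)
top tab 75 [[0.4826 0.244  0.0742]
 [0.4957 0.2475 0.0981]
 [0.5102 0.2534 0.1012]]
pegtop 46 [0.5003 0.1291 0.1118]
top plate 1805 ((480.4459228515625, 223.51922607421875), (157.1747589111328, 278.6875915527344), 1.0069818496704102)
top all 4766 ((478.9217529296875, 223.492431640625), (160.22364807128906, 278.6875915527344), 1.0069818496704102)
top housing 1388 ((496.93743896484375, 241.43069458007812), (89.80842590332031, 234.93214416503906), 1.991383671760559)
```

move_arm(increments=[{"xyz":[0,0,-35],"roll":0,"grip":100},{"xyz":[25,-16,-25],"roll":0,"grip":100},{"xyz":[33,-22,0],"roll":0,"grip":100},{"xyz":[33,-22,0],"roll":0,"grip":100},{"xyz":[33,-22,0],"roll":0,"grip":100}])

```text
time_s: 1.42
position: [0.3262, -0.451, 0.2474]
tcp_rot: [[0.922, 0.388, 0.001], [0.388, -0.922, -0.001], [0.0, 0.002, -1.0]]
force: [0.1, 0.4, -0.1]
opening: 0.997
grasp_force: 0.0
```

move_arm(increments=[{"xyz":[33,-22,0],"roll":0,"grip":100},{"xyz":[33,-22,0],"roll":0,"grip":100},{"xyz":[33,-22,0],"roll":0,"grip":100},{"xyz":[33,-22,0],"roll":0,"grip":100},{"xyz":[33,-22,0],"roll":0,"grip":100}])

```text
time_s: 1.83
position: [0.4355, -0.2847, 0.2469]
tcp_rot: [[0.921, 0.389, 0.0], [0.389, -0.921, -0.0], [0.0, 0.001, -1.0]]
force: [0.1, -0.6, -0.7]
opening: 1.001
grasp_force: 0.0
```

move_arm(increments=[{"xyz":[33,-22,0],"roll":0,"grip":100},{"xyz":[33,-22,0],"roll":0,"grip":100},{"xyz":[33,-22,0],"roll":0,"grip":100},{"xyz":[33,-22,0],"roll":0,"grip":100},{"xyz":[33,-22,0],"roll":0,"grip":100}])

```text
time_s: 2.25
position: [0.5448, -0.1189, 0.2469]
tcp_rot: [[0.921, 0.389, 0.0], [0.389, -0.921, -0.0], [0.0, 0.0, -1.0]]
force: [0.2, -0.3, -0.4]
opening: 1.0
grasp_force: 0.0
```

move_arm(increments=[{"xyz":[15,-5,0],"roll":0,"grip":100},{"xyz":[0,0,0],"roll":0.12,"grip":100},{"xyz":[0,0,0],"roll":0.12,"grip":100},{"xyz":[0,0,0],"roll":0.12,"grip":100},{"xyz":[0,0,0],"roll":0.12,"grip":100}])

```text
time_s: 2.67
position: [0.5559, -0.1099, 0.2466]
tcp_rot: [[0.996, -0.085, -0.0], [-0.085, -0.996, 0.0], [-0.0, -0.0, -1.0]]
force: [-0.7, 0.3, -0.2]
opening: 1.001
grasp_force: 0.0
```

move_arm(increments=[{"xyz":[0,0,0],"roll":0.12,"grip":100},{"xyz":[0,0,0],"roll":0.032,"grip":100},{"xyz":[0,0,0],"roll":0,"grip":100}])

```text
time_s: 2.92
position: [0.5558, -0.1103, 0.2467]
tcp_rot: [[0.973, -0.23, 0.0], [-0.23, -0.973, -0.0], [0.0, -0.0, -1.0]]
force: [-0.5, -0.9, 0.3]
opening: 1.002
grasp_force: 0.0
```

```bash
python3 - <<'E'
from h import *
np.set_printoptions(precision=4,suppress=True)
plan([.5785,-.0764,.067],76.7)
p,d=bot.capture("wrist"); cv2.imwrite("pics/w1.png",p[...,::-1]); np.savez("w1.npz",p=p,d=d)
m=bot.camera_model("wrist"); T=np.array(m["tool_from_camera"]); print(T)
s=bot.read_state()
for x in bot.spot_in("tube_mid","wrist")[:2]:
    q=T@np.r_[x["at"],1]; print(x["conf"],np.array(s["tcp_rot"])@q[:3]+s["position"])
E
```

```text
pos [ 0.5558 -0.1103  0.2467] yaw_y -103.33 tool mm [ 14.2 -38.2 179.7] roll -0.0 alt 3.141 j [-22.5  21.9  86.4   0.   71.7  80.8] F [-0.5 -0.9  0.3] open 1.0019174133561453 0.0 t 2.9167
[[ 0.0004 -0.9555 -0.2949  0.0831]
 [ 1.      0.0005 -0.0001  0.0002]
 [ 0.0002 -0.2949  0.9555 -0.1989]
 [ 0.      0.      0.      1.    ]]
0.81 [ 0.5696 -0.0746  0.0947]
0.74 [ 0.5807 -0.0881  0.0142]
```

View pics/w1.png

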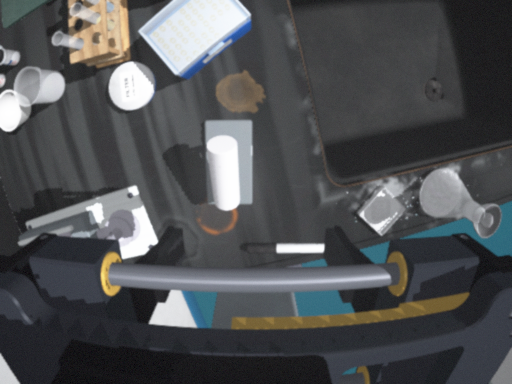

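The wrist view shows the tube at (224,172), lined up with the tool's x axis, closed end toward (222,140) and mouth toward (228,205). The fix agrees with the fit, so I go to the grasp.

move_arm(increments=[{"xyz":[14,-38,0],"roll":0,"grip":100},{"xyz":[0,0,40],"roll":0,"grip":100},{"xyz":[0,0,40],"roll":0,"grip":100},{"xyz":[0,0,40],"roll":0,"grip":100},{"xyz":[0,0,30],"roll":0,"grip":100}])

```text
time_s: 3.43
position: [0.5769, -0.0758, 0.094]
tcp_rot: [[0.974, -0.229, -0.003], [-0.229, -0.974, 0.001], [-0.003, -0.0, -1.0]]
force: [-0.7, -0.1, -0.5]
opening: 0.998
grasp_force: 0.0
```

move_arm(increments=[{"xyz":[0,0,20],"roll":0,"grip":100},{"xyz":[0,0,10],"roll":0,"grip":100},{"xyz":[0,0,0],"roll":0,"grip":100}])

```text
time_s: 3.68
position: [0.5765, -0.0761, 0.0643]
tcp_rot: [[0.973, -0.23, -0.005], [-0.23, -0.973, 0.002], [-0.005, -0.0, -1.0]]
force: [-0.6, 0.1, -0.0]
opening: 1.001
grasp_force: 0.0
```

move_arm(increments=[{"xyz":[0,0,0],"roll":0,"grip":60},{"xyz":[0,0,0],"roll":0,"grip":50},{"xyz":[0,0,0],"roll":0,"grip":42},{"xyz":[0,0,0],"roll":0,"grip":30},{"xyz":[0,0,0],"roll":0,"grip":30}])

```text
time_s: 4.1
position: [0.5789, -0.0768, 0.0679]
tcp_rot: [[0.973, -0.23, 0.002], [-0.23, -0.973, -0.001], [0.002, 0.0, -1.0]]
force: [0.2, 0.5, -0.6]
opening: 0.709
grasp_force: 0.0
```

move_arm(increments=[{"xyz":[0,0,0],"roll":0,"grip":30},{"xyz":[0,0,0],"roll":0,"grip":30},{"xyz":[0,0,0],"roll":0,"grip":30}])

```text
time_s: 4.35
position: [0.5782, -0.0766, 0.0668]
tcp_rot: [[0.973, -0.23, 0.0], [-0.23, -0.973, -0.0], [0.0, 0.0, -1.0]]
force: [-0.3, 0.1, 0.4]
opening: 0.48
grasp_force: 0.0
```

move_arm(increments=[{"xyz":[0,0,0],"roll":0,"grip":30},{"xyz":[0,0,0],"roll":0,"grip":30},{"xyz":[0,0,0],"roll":0,"grip":30},{"xyz":[0,0,0],"roll":0,"grip":30}])

```text
time_s: 4.68
position: [0.5781, -0.0765, 0.0667]
tcp_rot: [[0.973, -0.23, -0.0], [-0.23, -0.973, 0.0], [-0.0, -0.0, -1.0]]
force: [-1.1, 0.4, 1.8]
opening: 0.312
grasp_force: 4.7
```

```bash
python3 - <<'E'
import numpy as np
s,h=72,12
g=lambda t:np.array([s*np.cos(t)-h*np.sin(t), s*np.sin(t)+h*np.cos(t)])
a=np.radians(np.arange(30,97,6)); P=np.array([g(t) for t in a]); print(np.round(np.diff(P,axis=0),1), P[-1]-P[0])
E
```

```text
[[-5.2  5.6]
 [-5.7  5.1]
 [-6.2  4.4]
 [-6.6  3.8]
 [-7.   3.1]
 [-7.3  2.3]
 [-7.5  1.5]
 [-7.6  0.7]
 [-7.6 -0.1]
 [-7.6 -0.9]
 [-7.5 -1.6]] [-75.81414117  23.95893006]
```

```bash
python3 - <<'E'
from h import *
p,d=bot.capture("scene"); q,_=bot.capture("wrist")
K=cv2.resize(p[160:290,180:350],(680,520),interpolation=cv2.INTER_CUBIC)
cv2.imwrite("pics/s2.png",K[...,::-1])
plan([.5785,-.0764,.067],76.7)
E
```

```text
pos [ 0.5781 -0.0765  0.0668] yaw_y -103.3 tool mm [ 0.4 -0.2 -0.2] roll -0.0 alt 3.142 j [-18.5  36.2  94.1   0.   49.7  84.8] F [-0.9  0.2  3.1] open 0.3070285115839251 5.298555241897702 t 4.7833
```

View pics/s2.png

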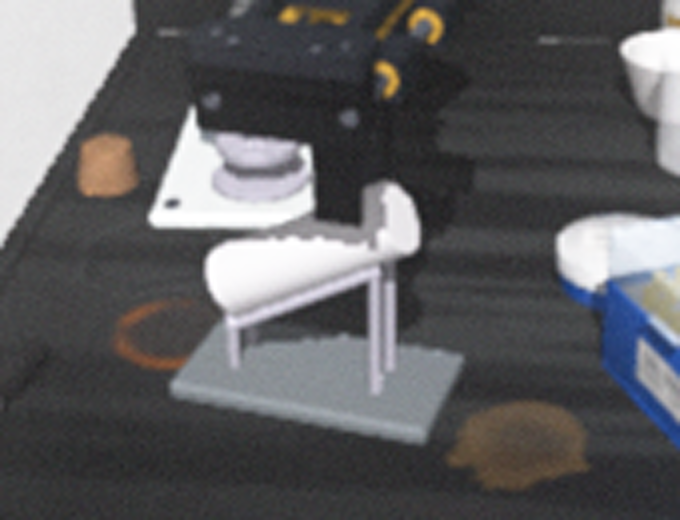

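```bash
python3 - <<'E'
from h import *
np.set_printoptions(precision=4,suppress=True)
q,d=bot.capture("wrist"); cv2.imwrite("pics/w2.png",q[...,::-1])
p,d=bot.capture("scene"); c=cloud("scene",d,np.ones(d.shape,bool))
# dark/any points near grasp
e=np.array([.973,-.23]); n=np.array([.23,.973])
r=c-[.560,-.072,0]; a=r[:,:2]@e; b=r[:,:2]@n
for lo in np.arange(-.05,.06,.01):
    m=(a>lo)&(a<lo+.01)&(abs(b)<.06)&(c[:,2]>.02)&(c[:,2]<.16)
    if m.sum(): print(round(lo,3),m.sum(),"b",np.percentile(b[m],[5,50,95]),"z",np.percentile(c[m,2],[5,25,50,75,95]))
E
```

```text
-0.05 71 b [-0.02   -0.0156 -0.0042] z [0.0272 0.05   0.058  0.065  0.0693]
-0.04 116 b [-0.0201 -0.0158 -0.0053] z [0.0289 0.0414 0.0565 0.0672 0.0741]
-0.03 108 b [-0.02   -0.0167 -0.0056] z [0.0394 0.0502 0.063  0.0736 0.0802]
-0.02 114 b [-0.0203 -0.0167 -0.0046] z [0.045  0.0557 0.0686 0.0802 0.0861]
-0.01 113 b [-0.0199 -0.0162 -0.0064] z [0.0499 0.062  0.0741 0.0843 0.0912]
0.0 121 b [-0.0258 -0.0185 -0.0122] z [0.0577 0.0691 0.0833 0.0933 0.1297]
0.01 193 b [-0.0276 -0.0206 -0.012 ] z [0.064  0.081  0.1042 0.1204 0.137 ]
0.02 316 b [-0.0271 -0.0172  0.0174] z [0.0689 0.0954 0.1118 0.1261 0.1393]
0.03 274 b [-0.0199 -0.0137  0.0081] z [0.0259 0.0468 0.0748 0.1008 0.1089]
0.04 86 b [-0.0187 -0.0063  0.0107] z [0.0831 0.0876 0.0911 0.0942 0.0978]
```

View pics/w2.png

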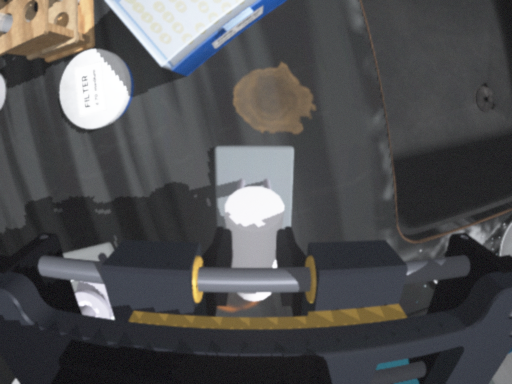

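```bash
python3 - <<'E'
from h import *
np.set_printoptions(precision=4,suppress=True)
p,d=bot.capture("scene"); m=np.ones(d.shape,bool); d=np.where(d>0,d,9); c=cloud("scene",d,m).reshape(384,512,3)
e=np.array([.973,-.23]); n=np.array([.23,.973])
for u in (262,268,273):
  for v in range(200,238,3):
    r=c[v,u]-[.560,-.072,0]; print(u,v,"a %.3f b %.3f z %.3f"%(r[:2]@e,r[:2]@n,r[2]),p[v,u])
E
```

```text
262 200 a 0.016 b -0.026 z 0.133 [43 39 39]
262 203 a 0.016 b -0.027 z 0.128 [49 48 49]
262 206 a 0.015 b -0.024 z 0.120 [45 44 46]
262 209 a 0.015 b -0.025 z 0.114 [40 44 46]
262 212 a 0.014 b -0.023 z 0.108 [47 49 50]
262 215 a 0.014 b -0.024 z 0.102 [93 90 96]
262 218 a 0.011 b -0.016 z 0.091 [153 146 150]
262 221 a 0.012 b -0.018 z 0.087 [253 251 253]
262 224 a 0.012 b -0.020 z 0.081 [244 242 244]
262 227 a 0.012 b -0.019 z 0.074 [219 214 220]
262 230 a 0.009 b -0.012 z 0.064 [183 177 186]
262 233 a 0.010 b -0.016 z 0.060 [156 155 167]
262 236 a -0.022 b 0.072 z -0.002 [49 52 48]
268 200 a 0.027 b -0.027 z 0.135 [41 41 39]
268 203 a 0.026 b -0.025 z 0.128 [42 44 45]
268 206 a 0.026 b -0.023 z 0.121 [39 39 38]
268 209 a 0.026 b -0.023 z 0.116 [42 44 44]
268 212 a 0.026 b -0.025 z 0.111 [41 41 42]
268 215 a 0.025 b -0.023 z 0.103 [50 47 49]
268 218 a 0.024 b -0.019 z 0.095 [158 155 159]
268 221 a 0.024 b -0.021 z 0.090 [215 210 215]
268 224 a 0.024 b -0.020 z 0.083 [230 229 232]
268 227 a 0.022 b -0.016 z 0.075 [172 171 175]
268 230 a 0.022 b -0.014 z 0.067 [203 200 216]
268 233 a -0.015 b 0.089 z -0.003 [49 48 50]
268 236 a -0.011 b 0.078 z -0.004 [44 44 44]
273 200 a 0.024 b 0.010 z 0.118 [41 42 42]
273 203 a 0.024 b 0.011 z 0.111 [47 47 48]
273 206 a 0.023 b 0.012 z 0.104 [107 105 108]
273 209 a 0.029 b -0.007 z 0.108 [147 144 145]
273 212 a 0.032 b -0.014 z 0.106 [155 149 154]
273 215 a 0.033 b -0.019 z 0.103 [156 150 152]
273 218 a 0.033 b -0.019 z 0.096 [157 155 159]
273 221 a 0.033 b -0.020 z 0.091 [155 154 159]
273 224 a 0.033 b -0.017 z 0.083 [203 200 205]
273 227 a 0.032 b -0.014 z 0.075 [210 205 220]
273 230 a 0.032 b -0.016 z 0.070 [196 190 203]
273 233 a 0.032 b -0.015 z 0.063 [192 189 204]
273 236 a 0.032 b -0.015 z 0.057 [195 190 205]
```

```bash
cat >> h.py <<'E'
def wtool(d):
    m=bot.camera_model("wrist"); K=np.array(m["intrinsics"]); T=np.array(m["tool_from_camera"])
    v,u=np.mgrid[:384,:512]; x=(u-K[0,2])/K[0,0]; y=(v-K[1,2])/K[1,1]; r=np.hypot(x,y)+1e-9
    X=np.stack([np.tan(r)*x/r*d,np.tan(r)*y/r*d,d],-1)
    return X@T[:3,:3].T+T[:3,3]
E
python3 - <<'E'
from h import *
np.set_printoptions(precision=3,suppress=True)
f=np.load("w1.npz"); a=wtool(f["d"])
q,d=bot.capture("wrist"); b=wtool(d)
for w,d0,X in(("open",f["d"],a),("now",d,b)):
    k=(d0>0)&(abs(X[...,0])<.03)&(abs(X[...,1])<.07)&(X[...,2]<.04)&(X[...,2]>-.12)
    for s in(-1,1):
        P=X[k&(X[...,1]*s>0)]; print(w,s,len(P),np.percentile(P,[1,50,99],axis=0) if len(P) else 0)
E
```

```text
open -1 2568 [[-0.008 -0.055 -0.119]
 [ 0.01  -0.048 -0.085]
 [ 0.022 -0.043 -0.038]]
open 1 2401 [[-0.024  0.041 -0.12 ]
 [ 0.01   0.048 -0.081]
 [ 0.022  0.056 -0.038]]
now -1 3319 [[-0.022 -0.023 -0.117]
 [ 0.012 -0.013 -0.044]
 [ 0.029 -0.     0.017]]
now 1 3436 [[-0.024  0.    -0.119]
 [ 0.012  0.013 -0.044]
 [ 0.029  0.064 -0.012]]
```

The depth shows the real fingertips end about 33 mm short of the reported TCP (scene: tip at z≈0.100; wrist: tool z≈−0.037), so the pads caught only the top of the tube. I open, go lower and regrip.

move_arm(increments=[{"xyz":[0,0,0],"roll":0,"grip":70},{"xyz":[0,0,0],"roll":0,"grip":70},{"xyz":[0,0,0],"roll":0,"grip":70},{"xyz":[0,0,0],"roll":0,"grip":70},{"xyz":[0,0,0],"roll":0,"grip":70}])

```text
time_s: 5.4
position: [0.5782, -0.0767, 0.0665]
tcp_rot: [[0.973, -0.23, -0.0], [-0.23, -0.973, -0.0], [-0.0, 0.0, -1.0]]
force: [-0.2, -0.3, 0.1]
opening: 0.597
grasp_force: 0.0
```

move_arm(increments=[{"xyz":[0,0,8],"roll":0,"grip":70},{"xyz":[0,0,10],"roll":0,"grip":70},{"xyz":[0,0,10],"roll":0,"grip":70},{"xyz":[0,0,5],"roll":0,"grip":70},{"xyz":[0,0,0],"roll":0,"grip":70}])

```text
time_s: 5.82
position: [0.5766, -0.0761, 0.0315]
tcp_rot: [[0.973, -0.23, -0.004], [-0.23, -0.973, 0.001], [-0.004, -0.0, -1.0]]
force: [0.4, 0.1, -0.6]
opening: 0.699
grasp_force: 0.0
```

move_arm(increments=[{"xyz":[0,0,0],"roll":0,"grip":50},{"xyz":[0,0,0],"roll":0,"grip":40},{"xyz":[0,0,0],"roll":0,"grip":30},{"xyz":[0,0,0],"roll":0,"grip":20},{"xyz":[0,0,0],"roll":0,"grip":20}])

```text
time_s: 6.23
position: [0.5785, -0.0767, 0.0341]
tcp_rot: [[0.973, -0.23, 0.001], [-0.23, -0.973, -0.0], [0.001, 0.0, -1.0]]
force: [0.7, 0.2, -0.4]
opening: 0.405
grasp_force: 0.0
```

move_arm(increments=[{"xyz":[0,0,0],"roll":0,"grip":20},{"xyz":[0,0,0],"roll":0,"grip":20},{"xyz":[0,0,0],"roll":0,"grip":20}])

```text
time_s: 6.48
position: [0.5784, -0.0765, 0.034]
tcp_rot: [[0.973, -0.23, 0.001], [-0.23, -0.973, -0.0], [0.001, -0.0, -1.0]]
force: [0.4, 0.8, 2.1]
opening: 0.394
grasp_force: 30.0
```

move_arm(increments=[{"xyz":[-5.5,0,-5],"roll":0,"grip":20},{"xyz":[-6,0,-4.8],"roll":0,"grip":20},{"xyz":[-6.2,0,-4.4],"roll":0,"grip":20},{"xyz":[-6.6,0,-3.8],"roll":0,"grip":20},{"xyz":[0,0,0],"roll":0,"grip":20}])

```text
time_s: 6.9
position: [0.5522, -0.0702, 0.0523]
tcp_rot: [[0.973, -0.23, -0.002], [-0.23, -0.973, 0.001], [-0.002, -0.0, -1.0]]
force: [0.7, 1.2, -1.3]
opening: 0.391
grasp_force: 30.0
```

```bash
python3 - <<'E'
from h import *
np.set_printoptions(precision=4,suppress=True)
p,d=bot.capture("scene"); cv2.imwrite("pics/s3.png",cv2.resize(p[150:290,180:350],(680,560),interpolation=cv2.INTER_CUBIC)[...,::-1])
plan([.5785,-.0764,.067],76.7)
E
```

```text
pos [ 0.5533 -0.0706  0.0522] yaw_y -103.3 tool mm [ 25.8  -0.1 -14.9] roll -0.0 alt 3.142 j [-18.7  36.1  98.2  -0.   45.7  84.6] F [-0.1 -0.9 -0.8] open 0.39670785467509545 29.99973873250383 t 6.95
```

View pics/s3.png

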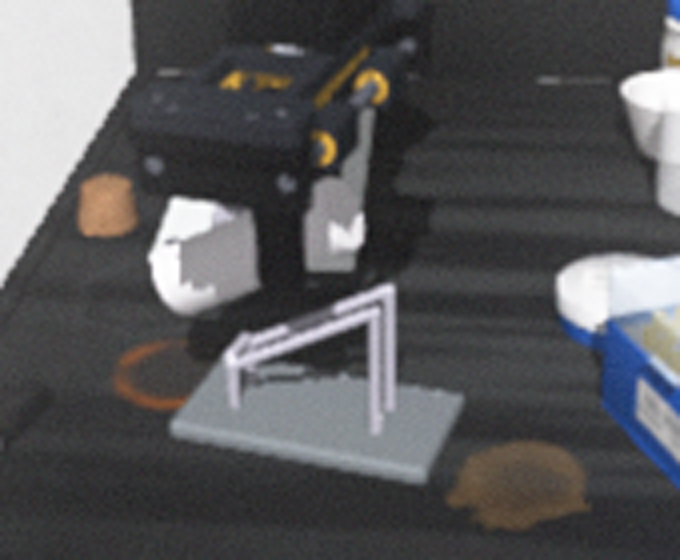

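The picture shows the tube lifted off with no turn in the grip: mouth at (170,255), and the mouth slid over the low stop. The grip is firm, so I'll tip the tube upright with the peg: hook the lower inner lip of the mouth on the peg and swing the held end over it. First I lift and measure how the tube sits.

move_arm(increments=[{"xyz":[0,0,-38],"roll":0,"grip":20},{"xyz":[0,0,-38],"roll":0,"grip":20},{"xyz":[0,0,-38],"roll":0,"grip":20},{"xyz":[0,0,0],"roll":0,"grip":20},{"xyz":[0,0,0],"roll":0,"grip":20}])

```text
time_s: 7.37
position: [0.5565, -0.0716, 0.1681]
tcp_rot: [[0.973, -0.23, 0.006], [-0.23, -0.973, -0.002], [0.006, 0.001, -1.0]]
force: [0.2, -0.3, -1.3]
opening: 0.398
grasp_force: 30.0
```

```bash
cat >> h.py <<'E'
from scipy.optimize import least_squares
def held(yaw,cams=("scene","top"),show=True):
    "tube in hand: fits axis in the vertical plane of heading yaw (deg, mouth->base); grip point = TCP+52mm up"
    s=bot.read_state(); G=np.array(s["position"])+[0,0,.052]
    e=np.array([np.cos(np.radians(yaw)),np.sin(np.radians(yaw)),0]); n=np.array([-e[1],e[0],0]); C=[]
    for c in cams:
        p,d=bot.capture(c); t=bot.trace("tube_mid",c)
        if not t: print(c,"none"); continue
        q=cloud(c,d,np.array(t[0]["mask"],bool)&(p.min(2)>90)); q=q[np.linalg.norm(q-G,axis=1)<.12]; C.append(q); print(c,len(q),t[0]["conf"])
    q=np.vstack(C)-G; X=np.c_[q@e,q@n,q[:,2]]
    def f(p):
        u=np.array([np.cos(p[0]),0,np.sin(p[0])]); d=X-[-p[2]*np.sin(p[0])*-0,p[1],0]-p[2]*np.array([-np.sin(p[0]),0,np.cos(p[0])])
        return np.linalg.norm(d-np.outer(d@u,u),axis=1)-.018
    best=min((least_squares(f,[np.radians(a),0,0],loss="soft_l1",f_scale=.002) for a in(15,35,60,85)),key=lambda r:r.cost)
    th=best.x[0]; a=X@[np.cos(th),0,np.sin(th)]
    print("slope",np.degrees(th),"lateral,normal mm",best.x[1:]*1000,"rms",np.sqrt(np.mean(best.fun**2)),"axial mm",np.percentile(a,[1,4,96,99])*1000,"G",G)
E
python3 - <<'E'
from h import *
np.set_printoptions(precision=4,suppress=True)
held(-13.3)
held(-13.3,("top",))
plan([.5,.128,.2],76.7)
E
```

```text
scene 823 0.63
top 0 0.64
slope 30.193140351900357 lateral,normal mm [-1.3113 -0.801 ] rms 0.0032406123916563392 axial mm [-74.2573 -71.6351  24.1489  24.6045] G [ 0.5565 -0.0716  0.2201]
top noneTraceback (most recent call last):
  File "<stdin>", line 4, in <module>
  File "h.py", line 30, in held
    q=np.vstack(C)-G; X=np.c_[q@e,q@n,q[:,2]]
      ~~~~~~~~~^^^
    return _nx.concatenate(arrs, 0, dtype=dtype, casting=casting)
           ~~~~~~~~~~~~~~~^^^^^^^^^^^^^^^^^^^^^^^^^^^^^^^^^^^^^^^
ValueError: need at least one array to concatenate
```

move_arm(increments=[{"xyz":[-7,-36,0],"roll":0,"grip":20},{"xyz":[-6,-36,0],"roll":0,"grip":20},{"xyz":[-6,-36,0],"roll":0,"grip":20},{"xyz":[-6,-37,0],"roll":0,"grip":20},{"xyz":[-6,-37,0],"roll":0,"grip":20}])

```text
time_s: 8.08
position: [0.5655, 0.1147, 0.1644]
tcp_rot: [[0.973, -0.231, -0.002], [-0.231, -0.973, -0.0], [-0.002, 0.001, -1.0]]
force: [0.3, -0.6, -1.1]
opening: 0.39
grasp_force: 30.0
```

move_arm(increments=[{"xyz":[0,0,20],"roll":0,"grip":20},{"xyz":[0,0,14],"roll":0,"grip":20},{"xyz":[0,0,0],"roll":0,"grip":20},{"xyz":[0,0,0],"roll":0,"grip":20}])

```text
time_s: 8.42
position: [0.565, 0.1134, 0.1301]
tcp_rot: [[0.973, -0.23, -0.004], [-0.23, -0.973, -0.0], [-0.004, 0.001, -1.0]]
force: [0.6, -0.6, -0.5]
opening: 0.392
grasp_force: 30.0
```

```bash
python3 - <<'E'
from h import *
np.set_printoptions(precision=4,suppress=True)
plan([.5683,.1133,.094],76.7)
held(-13.3,("scene",))
p,d=bot.capture("scene"); cv2.imwrite("pics/s4.png",cv2.resize(p[110:250,180:350],(680,560),interpolation=cv2.INTER_CUBIC)[...,::-1])
E
```

```text
pos [0.565  0.1134 0.1301] yaw_y -103.29 tool mm [ 3.4 -0.7 36.1] roll 0.0 alt -3.141 j [  0.2  30.7  92.2  -0.   57.3 103.5] F [ 0.6 -0.6 -0.5] open 0.39170522733383706 29.999661863275833 t 8.4167
scene 516 0.97
slope 29.814599581380524 lateral,normal mm [-1.3627 -1.119 ] rms 0.003194068545985818 axial mm [-73.4253 -70.056   24.4733  24.9498] G [0.565  0.1134 0.1821]
```

View pics/s4.png

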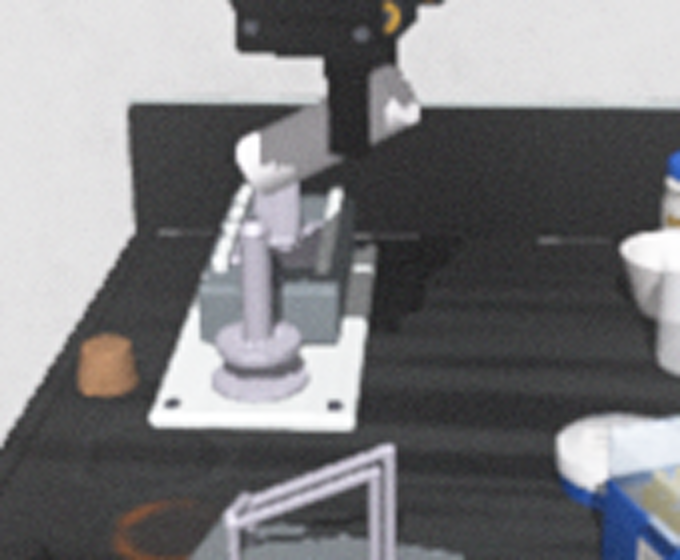

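The peg tip shows at (255,228), with the tube mouth right above it and its lower lip at about (262,190). I descend so that the tip enters the mouth.

move_arm(increments=[{"xyz":[3,0,10],"roll":0,"grip":20},{"xyz":[0,0,10],"roll":0,"grip":20},{"xyz":[0,0,9],"roll":0,"grip":20},{"xyz":[0,0,7],"roll":0,"grip":20},{"xyz":[0,0,0],"roll":0,"grip":20}])

```text
time_s: 8.98
position: [0.5673, 0.1124, 0.0934]
tcp_rot: [[0.973, -0.23, -0.005], [-0.23, -0.973, 0.0], [-0.005, 0.001, -1.0]]
force: [0.0, -0.2, -0.7]
opening: 0.395
grasp_force: 30.0
```

```bash
python3 - <<'E'
from h import *
np.set_printoptions(precision=4,suppress=True)
plan([.5683,.1133,.094],76.7)
held(-13.3,("scene",))
s,h=74,14
g=lambda t:np.array([s*np.cos(t)-h*np.sin(t), s*np.sin(t)+h*np.cos(t)])
a=np.radians(np.arange(30,103,6)); P=np.array([g(t) for t in a]); print(np.round(np.diff(P,axis=0),1).tolist())
E
```

```text
pos [0.5673 0.1124 0.0934] yaw_y -103.32 tool mm [ 0.7 -1.1 -0.6] roll -0.0 alt 3.141 j [  0.1  33.8  93.5   0.   52.9 103.5] F [ 0.  -0.2 -0.7] open 0.39492041678085726 29.99993363680005 t 8.9833
scene 513 0.74
slope 29.281665194759064 lateral,normal mm [-1.4392 -1.5462] rms 0.003195650167173516 axial mm [-73.6657 -71.1711  24.4465  24.9087] G [0.5673 0.1124 0.1454]
[[-5.4, 5.7], [-6.0, 5.1], [-6.5, 4.4], [-6.9, 3.7], [-7.3, 3.0], [-7.6, 2.2], [-7.8, 1.4], [-7.9, 0.6], [-7.9, -0.2], [-7.8, -1.1], [-7.7, -1.9], [-7.4, -2.7]]
```

move_arm(increments=[{"xyz":[-4,0,0],"roll":0,"grip":20},{"xyz":[-3,0,-2],"roll":0,"grip":20},{"xyz":[-3,0,-2],"roll":0,"grip":20},{"xyz":[0,0,0],"roll":0,"grip":20}])

```text
time_s: 9.42
position: [0.5611, 0.1148, 0.1009]
tcp_rot: [[0.973, -0.23, 0.005], [-0.23, -0.973, -0.0], [0.005, -0.001, -1.0]]
force: [3.8, -1.4, -0.7]
opening: 0.393
grasp_force: 30.0
```

move_arm(increments=[{"xyz":[-3,0,-2.5],"roll":0,"grip":20},{"xyz":[-3,0,-2.5],"roll":0,"grip":20},{"xyz":[0,0,0],"roll":0,"grip":20}])

```text
time_s: 9.67
position: [0.5548, 0.1163, 0.1059]
tcp_rot: [[0.973, -0.23, 0.004], [-0.23, -0.973, -0.0], [0.004, -0.001, -1.0]]
force: [4.2, -2.0, 0.0]
opening: 0.393
grasp_force: 30.0
```

```bash
python3 - <<'E'
from h import *
np.set_printoptions(precision=4,suppress=True)
plan([.5683,.1133,.094],76.7)
held(-13.3,("scene",))
E
```

```text
pos [0.5548 0.1163 0.1059] yaw_y -103.29 tool mm [13.8 -0.2 12. ] roll 0.0 alt -3.141 j [  0.6  31.8  95.1  -0.   52.9 103.8] F [ 4.2 -2.   0. ] open 0.3934559601705736 29.99993951392753 t 9.6667
scene 497 0.97
slope 40.29287417002775 lateral,normal mm [-1.4537 -1.0809] rms 0.003218950677220243 axial mm [-74.5697 -71.5649  24.4304  24.8753] G [0.5548 0.1163 0.1579]
```

move_arm(increments=[{"xyz":[-6.2,0,-4.5],"roll":0,"grip":20},{"xyz":[-6.7,0,-4],"roll":0,"grip":20},{"xyz":[-7,0,-3.2],"roll":0,"grip":20},{"xyz":[-7.5,0,-2.5],"roll":0,"grip":20},{"xyz":[0,0,0],"roll":0,"grip":20}])

```text
time_s: 10.18
position: [0.5266, 0.1228, 0.1195]
tcp_rot: [[0.973, -0.23, 0.001], [-0.23, -0.973, -0.0], [0.001, -0.0, -1.0]]
force: [3.8, -0.9, 1.1]
opening: 0.394
grasp_force: 30.3
```

```bash
python3 - <<'E'
from h import *
np.set_printoptions(precision=4,suppress=True)
plan([.5,.128,.094],76.7)
held(-13.3,("scene",))
E
```

```text
pos [0.5266 0.1228 0.1195] yaw_y -103.27 tool mm [-27.1   1.1  25.5] roll 0.0 alt -3.141 j [  1.3  29.   98.1  -0.   52.8 104.6] F [ 3.8 -0.9  1.1] open 0.39421060380269535 30.307795102924047 t 10.1833
scene 460 0.86
slope 64.53422464110552 lateral,normal mm [-1.8019 -1.0361] rms 0.0031904010858559754 axial mm [-70.9949 -68.6041  25.6298  26.0046] G [0.5266 0.1228 0.1715]
```

move_arm(increments=[{"xyz":[-8,0,-1],"roll":0,"grip":20},{"xyz":[-8,0,-0.5],"roll":0,"grip":20},{"xyz":[-8,0,0.3],"roll":0,"grip":20},{"xyz":[-8,0,1],"roll":0,"grip":20},{"xyz":[0,0,0],"roll":0,"grip":20}])

```text
time_s: 10.7
position: [0.4972, 0.13, 0.1198]
tcp_rot: [[0.973, -0.23, 0.004], [-0.23, -0.973, -0.0], [0.004, -0.001, -1.0]]
force: [5.6, -1.2, 2.2]
opening: 0.392
grasp_force: 30.7
```

```bash
python3 - <<'E'
from h import *
np.set_printoptions(precision=4,suppress=True)
plan([.5,.128,.094],76.7)
held(-13.3,("scene",))
E
```

```text
pos [0.4972 0.13   0.1198] yaw_y -103.29 tool mm [ 3.   1.3 25.9] roll 0.0 alt -3.141 j [  2.2  27.2 102.   -0.   50.6 105.5] F [ 5.6 -1.2  2.2] open 0.392390486974834 30.711365667243626 t 10.7
scene 578 0.64
slope 82.94542144908576 lateral,normal mm [-1.6922 -7.1177] rms 0.0027953845129788653 axial mm [-72.8329 -69.5662  25.676   26.1908] G [0.4972 0.13   0.1718]
```

move_arm(increments=[{"xyz":[2,0,0],"roll":0,"grip":20},{"xyz":[0,0,12],"roll":0,"grip":20},{"xyz":[0,0,12],"roll":0,"grip":20},{"xyz":[0,0,12],"roll":0,"grip":20},{"xyz":[0,0,0],"roll":0,"grip":20}])

```text
time_s: 11.22
position: [0.4972, 0.1291, 0.0809]
tcp_rot: [[0.973, -0.23, -0.002], [-0.23, -0.973, -0.0], [-0.002, 0.001, -1.0]]
force: [4.9, -0.8, -4.3]
opening: 0.396
grasp_force: 30.7
```

move_arm(increments=[{"xyz":[0,0,8],"roll":0,"grip":20},{"xyz":[0,0,6],"roll":0,"grip":20},{"xyz":[0,0,0],"roll":0,"grip":20}])

```text
time_s: 11.47
position: [0.4973, 0.1293, 0.0676]
tcp_rot: [[0.973, -0.23, -0.002], [-0.23, -0.973, -0.0], [-0.002, 0.001, -1.0]]
force: [5.0, -0.7, -3.3]
opening: 0.394
grasp_force: 30.7
```

```bash
python3 - <<'E'
from h import *
np.set_printoptions(precision=4,suppress=True)
plan([.5,.128,.062],76.7)
held(-13.3,("scene",))
p,d=bot.capture("scene"); cv2.imwrite("pics/s5.png",cv2.resize(p[110:250,180:350],(680,560),interpolation=cv2.INTER_CUBIC)[...,::-1])
E
```

```text
pos [0.4973 0.1293 0.0676] yaw_y -103.31 tool mm [3.  0.6 5.6] roll -0.0 alt 3.141 j [  2.1  32.3 104.   -0.   43.8 105.4] F [ 5.  -0.7 -3.3] open 0.39401808209835165 30.65086465292552 t 11.4667
scene 520 0.84
slope 82.83514184830243 lateral,normal mm [-1.6284 -7.3023] rms 0.00284435326456788 axial mm [-72.0925 -68.4989  25.5491  26.2126] G [0.4973 0.1293 0.1196]
```

View pics/s5.png

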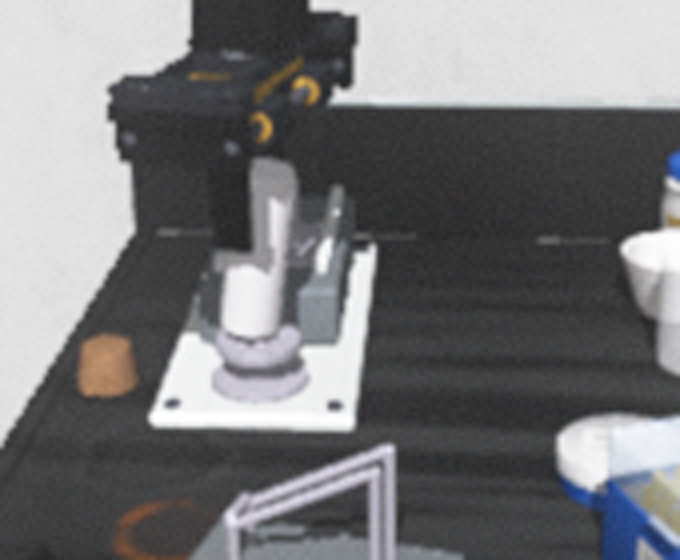

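The tube sits low over the peg, leaning a few degrees with its top toward +x (from (255,330) up to (270,165)). The rim is just above the seat at (260,345). I press down to square it, ease the side load and let go.

move_arm(increments=[{"xyz":[0,0,5],"roll":0,"grip":20},{"xyz":[-2,0,3],"roll":0,"grip":20},{"xyz":[0,0,0],"roll":0,"grip":20}])

```text
time_s: 11.87
position: [0.4973, 0.1298, 0.0622]
tcp_rot: [[0.973, -0.23, 0.004], [-0.23, -0.973, -0.0], [0.004, -0.0, -1.0]]
force: [4.4, -1.6, 6.1]
opening: 0.393
grasp_force: 30.6
```

move_arm(increments=[{"xyz":[-3,0,2],"roll":0,"grip":20},{"xyz":[-2,0,1],"roll":0,"grip":20},{"xyz":[0,0,0],"roll":0,"grip":20},{"xyz":[0,0,0],"roll":0,"grip":20}])

```text
time_s: 12.2
position: [0.4949, 0.1306, 0.0615]
tcp_rot: [[0.973, -0.229, 0.01], [-0.229, -0.973, -0.001], [0.009, -0.001, -1.0]]
force: [3.0, -2.2, 18.7]
opening: 0.394
grasp_force: 30.3
```

move_arm(increments=[{"xyz":[0,0,0],"roll":0,"grip":45},{"xyz":[0,0,0],"roll":0,"grip":55},{"xyz":[0,0,0],"roll":0,"grip":65},{"xyz":[0,0,0],"roll":0,"grip":75},{"xyz":[0,0,0],"roll":0,"grip":75}])

```text
time_s: 12.62
position: [0.4892, 0.1312, 0.0574]
tcp_rot: [[0.973, -0.23, -0.003], [-0.23, -0.973, 0.0], [-0.003, 0.001, -1.0]]
force: [-0.8, -0.0, -0.5]
opening: 0.667
grasp_force: 0.0
```

```bash
python3 - <<'E'
from h import *
np.set_printoptions(precision=4,suppress=True)
plan([.5,.128,.062],76.7)
held(-13.3,("scene",))
p,d=bot.capture("scene"); cv2.imwrite("pics/s6.png",cv2.resize(p[110:250,180:350],(680,560),interpolation=cv2.INTER_CUBIC)[...,::-1])
E
```

```text
pos [0.4892 0.1312 0.0574] yaw_y -103.3 tool mm [11.2  0.6 -4.7] roll -0.0 alt 3.142 j [  2.3  33.  105.3   0.   41.8 105.6] F [-0.8 -0.  -0.5] open 0.6667437667866211 0.0 t 12.6167
scene 498 0.89
slope 90.59807743799423 lateral,normal mm [-1.0871 -5.8067] rms 0.003983193242438026 axial mm [-67.0801 -63.9983  27.8353  28.5442] G [0.4892 0.1312 0.1094]
```

View pics/s6.png

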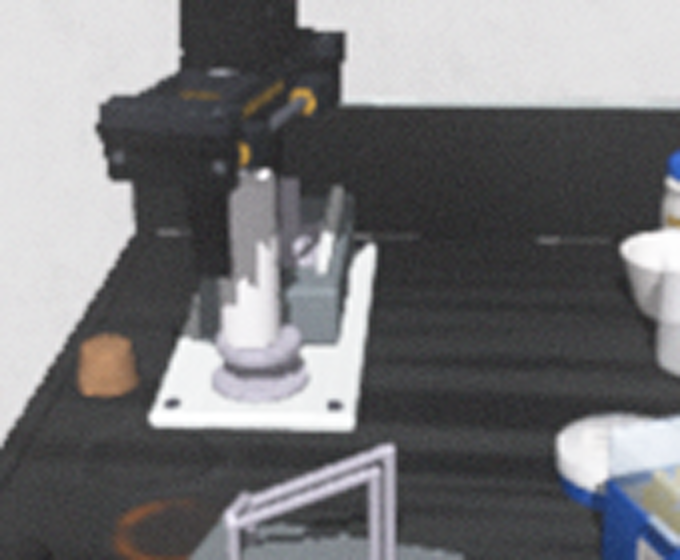

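The tube stands upright on the seat ((250,330) up to (262,175)), with the fingers open and clear, and its base top is at z≈0.138 against the 0.140 expected. I go up and over to the tab, then turn so the fingers close along the station's x.

move_arm(increments=[{"xyz":[0,0,0],"roll":0,"grip":100},{"xyz":[0,0,0],"roll":0,"grip":100},{"xyz":[0,0,-10],"roll":0,"grip":100},{"xyz":[0,0,-35],"roll":0,"grip":100},{"xyz":[0,0,-38],"roll":0,"grip":100}])

```text
time_s: 13.18
position: [0.4889, 0.1309, 0.1407]
tcp_rot: [[0.973, -0.23, -0.006], [-0.23, -0.973, -0.0], [-0.006, 0.002, -1.0]]
force: [0.5, 0.1, -0.4]
opening: 0.978
grasp_force: 0.0
```

move_arm(increments=[{"xyz":[0,0,-38],"roll":0,"grip":100},{"xyz":[-7,-38,0],"roll":0,"grip":100},{"xyz":[-7,-38,0],"roll":0,"grip":100},{"xyz":[-6,-39,0],"roll":0,"grip":100},{"xyz":[0,0,0],"roll":-0.12,"grip":100}])

```text
time_s: 13.6
position: [0.4987, 0.2538, 0.1808]
tcp_rot: [[0.994, -0.107, 0.004], [-0.107, -0.994, 0.004], [0.004, -0.005, -1.0]]
force: [0.4, -0.0, 0.7]
opening: 1.003
grasp_force: 0.0
```

move_arm(increments=[{"xyz":[0,0,0],"roll":-0.12,"grip":100},{"xyz":[0,0,0],"roll":-0.12,"grip":100},{"xyz":[0,0,0],"roll":-0.12,"grip":100},{"xyz":[0,0,0],"roll":-0.12,"grip":100},{"xyz":[0,0,0],"roll":-0.12,"grip":100}])

```text
time_s: 14.02
position: [0.4977, 0.2477, 0.1798]
tcp_rot: [[0.88, 0.474, 0.0], [0.474, -0.88, 0.0], [0.0, 0.0, -1.0]]
force: [0.2, -0.7, 0.0]
opening: 1.001
grasp_force: 0.0
```

move_arm(increments=[{"xyz":[0,0,0],"roll":-0.12,"grip":100},{"xyz":[0,0,0],"roll":-0.12,"grip":100},{"xyz":[0,0,0],"roll":-0.12,"grip":100},{"xyz":[0,0,0],"roll":-0.12,"grip":100},{"xyz":[0,0,0],"roll":-0.12,"grip":100}])

```text
time_s: 14.43
position: [0.4978, 0.2476, 0.1798]
tcp_rot: [[0.459, 0.888, 0.0], [0.888, -0.459, 0.0], [0.0, 0.0, -1.0]]
force: [-0.6, -0.5, -1.1]
opening: 0.999
grasp_force: 0.0
```

move_arm(increments=[{"xyz":[0,0,0],"roll":-0.12,"grip":100},{"xyz":[0,0,0],"roll":-0.12,"grip":100},{"xyz":[0,0,0],"roll":-0.12,"grip":100},{"xyz":[0,0,0],"roll":-0.12,"grip":100},{"xyz":[0,0,0],"roll":-0.04,"grip":100}])

```text
time_s: 14.85
position: [0.4978, 0.2475, 0.1798]
tcp_rot: [[-0.042, 0.999, 0.0], [0.999, 0.042, 0.0], [0.0, 0.0, -1.0]]
force: [-0.6, 0.1, -0.5]
opening: 0.999
grasp_force: 0.0
```

```bash
python3 - <<'E'
from h import *
np.set_printoptions(precision=4,suppress=True)
plan([.4957,.2475,.033],2)
s=bot.read_state(); Rm=np.array(s["tcp_rot"]); t=np.array(s["position"])
q,d=bot.capture("wrist"); W=wtool(d)@Rm.T+t
m=(d>0)&(W[...,2]>.075)&(W[...,2]<.104)&(abs(W[...,0]-.496)<.04)&(abs(W[...,1]-.2475)<.03)
print("tab wrist",m.sum(),np.percentile(W[m],[2,50,98],axis=0) if m.sum() else 0)
m=(d>0)&(W[...,2]>.125)&(W[...,2]<.15)&(abs(W[...,0]-.496)<.05)&(abs(W[...,1]-.13)<.05)
print("tube top wrist",m.sum(),np.percentile(W[m],[2,50,98],axis=0) if m.sum() else 0)
p,d=bot.capture("top"); c=cloud("top",d,np.ones(d.shape,bool)); k=c[(abs(c[:,0]-.5)<.05)&(abs(c[:,1]-.13)<.05)&(c[:,2]>.12)&(c[:,2]<.15)]; print("top tube",len(k),np.percentile(k,[2,50,98],axis=0) if len(k) else 0)
E
```

```text
pos [0.4978 0.2475 0.1798] yaw_y 2.39 tool mm [  0.   -2.1 146.8] roll 0.007 alt -3.135 j [14.9 25.4 92.6 -0.  62.1 12.5] F [-0.6  0.1 -0.5] open 0.9994869355282044 0.0 t 14.85
tab wrist 426 [[0.4835 0.2446 0.0776]
 [0.4975 0.2517 0.099 ]
 [0.5114 0.254  0.1011]]
tube top wrist 822 [[0.4815 0.1219 0.1277]
 [0.4979 0.1373 0.1405]
 [0.5147 0.1475 0.142 ]]
top tube 196 [[0.4797 0.1139 0.1276]
 [0.4958 0.1294 0.1399]
 [0.5119 0.1473 0.143 ]]
```

move_arm(increments=[{"xyz":[1,0,38],"roll":0,"grip":100},{"xyz":[0,0,38],"roll":0,"grip":100},{"xyz":[0,0,35],"roll":0,"grip":100},{"xyz":[0,0,22],"roll":0,"grip":100},{"xyz":[0,0,9],"roll":0,"grip":100}])

```text
time_s: 15.37
position: [0.4954, 0.2479, 0.0341]
tcp_rot: [[-0.036, 0.999, -0.006], [0.999, 0.036, -0.002], [-0.001, -0.006, -1.0]]
force: [0.7, 0.1, 0.4]
opening: 1.003
grasp_force: 0.0
```

move_arm(increments=[{"xyz":[0,0,4],"roll":0,"grip":80},{"xyz":[0,0,0],"roll":0,"grip":60},{"xyz":[0,0,0],"roll":0,"grip":50},{"xyz":[0,0,0],"roll":0,"grip":40},{"xyz":[0,0,0],"roll":0,"grip":15}])

```text
time_s: 15.78
position: [0.4991, 0.249, 0.0346]
tcp_rot: [[-0.037, 0.999, 0.003], [0.999, 0.037, 0.001], [0.001, 0.003, -1.0]]
force: [-0.5, -0.2, -0.4]
opening: 0.703
grasp_force: 0.0
```

move_arm(increments=[{"xyz":[0,0,0],"roll":0,"grip":15},{"xyz":[0,0,0],"roll":0,"grip":15},{"xyz":[0,0,0],"roll":0,"grip":15},{"xyz":[0,0,0],"roll":0,"grip":15},{"xyz":[0,0,0],"roll":0,"grip":15}])

```text
time_s: 16.2
position: [0.4959, 0.2484, 0.033]
tcp_rot: [[-0.037, 0.999, -0.004], [0.999, 0.037, -0.0], [-0.0, -0.004, -1.0]]
force: [-3.1, -0.7, 3.5]
opening: 0.341
grasp_force: 30.0
```

move_arm(increments=[{"xyz":[4,0,0],"roll":0,"grip":15},{"xyz":[4,0,0],"roll":0,"grip":15},{"xyz":[4,0,0],"roll":0,"grip":15},{"xyz":[4,0,0],"roll":0,"grip":15},{"xyz":[0,0,0],"roll":0,"grip":15}])

```text
time_s: 16.62
position: [0.4953, 0.2637, 0.033]
tcp_rot: [[-0.038, 0.999, -0.004], [0.999, 0.038, -0.003], [-0.003, -0.004, -1.0]]
force: [-3.6, -5.5, 5.4]
opening: 0.34
grasp_force: 30.0
```

move_arm(increments=[{"xyz":[4,0,0],"roll":0,"grip":15},{"xyz":[4,0,0],"roll":0,"grip":15},{"xyz":[4,0,0],"roll":0,"grip":15},{"xyz":[2,0,0],"roll":0,"grip":15},{"xyz":[0,0,0],"roll":0,"grip":15}])

```text
time_s: 17.03
position: [0.4948, 0.2768, 0.033]
tcp_rot: [[-0.039, 0.999, -0.004], [0.999, 0.039, -0.004], [-0.004, -0.004, -1.0]]
force: [-4.0, -7.1, 5.1]
opening: 0.342
grasp_force: 30.0
```

```bash
python3 - <<'E'
from h import *
np.set_printoptions(precision=4,suppress=True)
plan([.4957,.2795,.033],2)
q,d=bot.capture("wrist"); s=bot.read_state(); W=wtool(d)@np.array(s["tcp_rot"]).T+np.array(s["position"])
m=(d>0)&(W[...,2]>.092)&(W[...,2]<.102)&(abs(W[...,0]-.496)<.012)&(abs(W[...,1]-.27)<.04)
print("tab",m.sum(),np.percentile(W[m],[2,50,98],axis=0) if m.sum() else 0)
cv2.imwrite("pics/w3.png",q[...,::-1])
p,d=bot.capture("scene"); c=cloud("scene",d,np.ones(d.shape,bool)); k=c[(abs(c[:,0]-.496)<.014)&(abs(c[:,1]-.265)<.04)&(c[:,2]>.06)&(c[:,2]<.098)]; print("scene tab",len(k),np.percentile(k,[2,50,98],axis=0) if len(k) else 0)
E
```

```text
pos [0.4948 0.2768 0.033 ] yaw_y 2.21 tool mm [ 2.6  1.  -0. ] roll 0.004 alt -3.138 j [18.  38.5 97.2 -0.2 44.6 16. ] F [-4.  -7.1  5.1] open 0.3420015718085344 29.997529140673578 t 17.0333
tab 697 [[0.4845 0.2775 0.0922]
 [0.4958 0.2809 0.0985]
 [0.5075 0.2825 0.101 ]]
scene tab 100 [[0.4859 0.2667 0.061 ]
 [0.4994 0.2712 0.0818]
 [0.5078 0.2765 0.0967]]
```

View pics/w3.png

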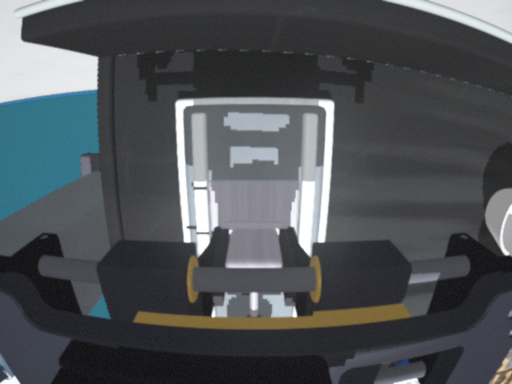

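The tab is gripped at (253,245). Travel is 28.5–29 mm by both cameras, and the 7.1 N spring force agrees. I nudge it 1 mm, hold, check and hand in.

move_arm(increments=[{"xyz":[1,0,0],"roll":0,"grip":15},{"xyz":[0,0,0],"roll":0,"grip":15},{"xyz":[0,0,0],"roll":0,"grip":15},{"xyz":[0,0,0],"roll":0,"grip":15},{"xyz":[0,0,0],"roll":0,"grip":15}])

```text
time_s: 17.55
position: [0.4948, 0.2774, 0.033]
tcp_rot: [[-0.038, 0.999, -0.004], [0.999, 0.038, -0.004], [-0.004, -0.004, -1.0]]
force: [-3.6, -6.6, 4.6]
opening: 0.341
grasp_force: 30.0
```

move_arm(increments=[{"xyz":[0,0,0],"roll":0,"grip":15},{"xyz":[0,0,0],"roll":0,"grip":15},{"xyz":[0,0,0],"roll":0,"grip":15},{"xyz":[0,0,0],"roll":0,"grip":15}])

```text
time_s: 17.88
position: [0.4948, 0.2774, 0.033]
tcp_rot: [[-0.038, 0.999, -0.004], [0.999, 0.038, -0.004], [-0.004, -0.004, -1.0]]
force: [-3.5, -8.2, 5.6]
opening: 0.335
grasp_force: 30.0
```

```bash
python3 - <<'E'
from h import *
np.set_printoptions(precision=4,suppress=True)
plan([.4957,.2795,.033],2)
p,d=bot.capture("top"); c=cloud("top",d,np.ones(d.shape,bool)); k=c[(abs(c[:,0]-.5)<.05)&(abs(c[:,1]-.13)<.05)&(c[:,2]>.12)&(c[:,2]<.15)]; print("tube",len(k),np.percentile(k,[2,50,98],axis=0) if len(k) else 0)
p,d=bot.capture("scene"); c=cloud("scene",d,np.ones(d.shape,bool)); k=c[(abs(c[:,0]-.5)<.05)&(abs(c[:,1]-.12)<.04)&(c[:,2]>.05)&(c[:,2]<.15)]; print("tube",len(k),np.percentile(k,[2,50,98],axis=0) if len(k) else 0)
print(bot.hand_in())
E
```

```text
pos [0.4948 0.2774 0.033 ] yaw_y 2.18 tool mm [ 2.1  1.  -0. ] roll 0.003 alt -3.138 j [18.1 38.5 97.2 -0.2 44.6 16.1] F [-3.5 -8.2  5.6] open 0.3354599517233045 29.996181847527623 t 17.8833
tube 194 [[0.4797 0.114  0.1288]
 [0.4959 0.1295 0.1399]
 [0.512  0.1474 0.1427]]
tube 590 [[0.4788 0.1086 0.0522]
 [0.4974 0.1138 0.1002]
 [0.5127 0.1338 0.138 ]]
the job is handed in; nothing more can be done
None
```

The job is handed in, with no verdict returned: by my measurements the tube is seated mouth-down on the peg (closed end at z≈0.140 m) and released, and the gripper holds the shutter at about 29 mm of its 60 mm travel, at about 18 s.

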